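Snap the bearing cap home on a banding wheel

TASK

Pick up the turned wooden seating tool with the broad flat foot and press it squarely down on the white bearing cap that still stands proud on one of the two banding-wheel bases, until the cap clicks fully home. Then stand the tool upright on the bench top again and let go. The other base already has its cap home: leave it alone.

Things in the scene. Friction and masses are not known exactly. Their poses are not given: they have to be found in the camera images.
- seater_mid (a point): Seating tool, turned wood, loose, upright, about 100 g, 80 mm tall: flat round foot 52 mm across, 16 mm thick; above it a straight round handle 30 mm across, 64 mm long. This point is on its axis half-way up, 40 mm above the underside, on the handle, where it can be gripped from above. z points up the handle. (The like-sized wooden pestle with a rounded bulb below is not wanted.)
- cap_top (a point): Centre of the flat top of the proud white plastic cap, a disc 46 mm across, 5 mm thick, over the hub (62 mm across, 60 mm high) of a dark banding-wheel base, foot 120 mm across, fixed to the bench. This top is 77 mm above the bench at the start, 65 mm when home with its rim down on the hub. z points up.
- cap (a joint): How far the cap has gone in, in m: 0 at the start (standing proud), 0.012 fully home at its stop. It slides straight down, resists with about 10 N at first, and past half-way (0.006) snaps in by itself and stays; let go before that, it springs back.
- spare_wheel: The other, like banding-wheel base (foot 120 mm across, hub 62 mm across), fixed to the bench, whose cap is already home, top 65 mm above the bench. Origin: centre of its underside on the bench. Not to be touched or pressed.

How it is judged:
By the outcome, as a careful person would: the job done as asked, in the order asked, and still so for the second after the job is handed in, with the robot touching nothing.
It also fails if it takes over 48 s, if anything falls off the work surface, if the arm or the gripper's body presses on something with over 40 N, if the wrist force passes 120 N, or if a joint passes its speed limit or range.

ROBOT

A 7-joint arm with a two-finger parallel gripper is mounted at the origin on the work surface. World frame = base frame: x ahead of the robot, y to its left, z up, the work surface at z = 0. Lengths are in m, angles in rad, forces in N, time in s.
With the tool pointing down it reaches from about 0.425 to 1.025 m from the base axis. Payload 9.4 kg.
Tool frame: the origin (TCP) lies midway between the tips of the shut fingers; the grasp point (between the pads) lies 19 mm behind it (grasp_offset is the z of the grasp point in the tool frame, in m); z points along the fingers, y is the line along which they close (so a half turn about z gives the same grasp; the last joint's range is limited). The gripper opens to 85 mm and grips with 20 to 120 N. Pads are 22 mm wide; open, the fingers measure 114 mm over their backs; the gripper's body (76 mm by 85 mm) begins 54 mm behind the grasp point. The pads swing forward as they close: fully open they stand 13 mm farther back than shut.
Start: joints at [-1.366, 0.599, -0.003, 1.599, 0.002, 0.943, -0.08], TCP at [0.202, 0.696, 0.231] pointing down, gripper open.
Joint ranges: [-2.57, 2.57], [-0.35, 1.97], [-1.29, 1.29], [0.11, 2.56], [-1.05, 4.19], [0.11, 1.86], [-2.63, 2.63]. Speed limits (rad/s): [2.22, 2.22, 3.01, 3.01, 3.14, 3.14, 3.14].

INTERFACE

Orientations are given as a rotation vector (axis times angle).
In Python, from bench import sense, get_image, hand_in, grasp_offset gives the robot as it stands. The module is installed in compiled form; this text tells all that it offers.
- The arm moves only by the tool jog_arm, never from a script. Its argument "motion" is a list that holds one entry, the list of rows, each a list of 5 numbers: the shift along the tool's x, y, z in m, then the turn about the tool's z in rad, then the finger opening in m, from 0 to 0.0854. A call has 1 to 12 rows; each row shifts and turns the commanded pose from where the row before left it, along the tool's axes as they then stand; what a row does not reach is not made up. A row lasts 1/8 s, in which the tool goes at most 62.5 mm and 10.7 degrees, less where a joint would pass 70% of its speed; a pose out of reach is approached as far as the arm can. A call with a gripper value outside its range is refused whole. The fingers move at their own pace and stop on an object; "force" is the grip in N (left out, the last holds). Time passes only in rows, so rows that do not move let the fingers close. It gives the time, the measured TCP pose, the force, the opening and the grip force at its end, in the units of the state.
- sense(): the state, without advancing time (a new reading comes with each control period).
- get_image(name): name is "side" or "top" or "wrist"; returns a dict with "img" (480x640x3 uint8, red, green, blue), "fx", "fy", "cx", "cy" (pixels), "T" (4x4, takes a point from camera to world coordinates). Camera axes: x right, y down, z forward; pixel columns grow to the right and rows downward; lengths in m; the calibration is good to about 2 mm. The wrist camera is an equidistant fisheye: a pixel r from the principal point sees the ray r / f radians off the axis. A picture is of the moment at which its call begins. There is no depth.
- hand_in(): hands the job in; it is judged then, once.
The state is a dict: "t": time; "joint_pos": joint angles; "joint_vel": joint speeds; "effort": joint torques, N m; "tool_pos": TCP position; "ee_rot": TCP orientation; "contact_force": force on the tool from outside, world axes, zero at the start; "moment": the same for the moment, N m; "width": finger opening in m; "grip_force": force on a finger pad.
Only numpy, scipy, OpenCV 4.12 (cv2) and the standard library are available. Lean on these libraries where they do the work, as an engineer would, in place of code of your own. Each camera call takes 0.05 s, during which the arm holds its last target. There are 200 camera calls.

## Working session

There is one attempt and no reset: what is moved stays moved. The work goes in short steps, Python scripts to look and compute and a tool call to move; the robot and the scene stay as the last step left them, time stands still between calls to the robot, and variables do not carry over. Pictures are saved under pics/ and viewed, at most 10 in all, crops included, and the job is handed in when it is done.

Besides the shell and the picture viewer there is one more tool, called after "Emit:" as a command line: name --argument value ..., lists and objects as JSON in quotes. jog_arm: Moves the arm, as the interface text tells. Its arguments: {"type":"object","properties":{"motion":{"type":"array","items":{"type":"array","items":{"type":"array","items":{"type":"number"}}}},"force":{"type":"number"}},"required":["motion"]}

```bash
mkdir -p pics; python3 - <<'E'
from bench import *
import cv2
for n in("top","side"):
    d=get_image(n); cv2.imwrite(f"pics/{n}0.png",d["img"][...,::-1]); print(n,d["fx"],d["cx"],d["cy"],d["T"].round(3).tolist())
s=sense(); print(s["t"],s["tool_pos"],s["ee_rot"],s["contact_force"],s["width"],grasp_offset)
E
```

```text
top 473.0279828480177 322.08773334207666 239.41004059335674 [[0.023, -0.977, 0.213, 0.425], [-1.0, -0.023, 0.001, -0.0], [0.004, -0.213, -0.977, 0.732], [0.0, 0.0, 0.0, 1.0]]
side 452.17861615883925 318.52602913588055 243.78822325653755 [[-0.984, -0.117, 0.134, 0.486], [-0.176, 0.547, -0.818, 0.544], [0.023, -0.829, -0.559, 0.455], [0.0, 0.0, 0.0, 1.0]]
0.1 [0.20150626 0.69599973 0.23050354] [-4.41086444e-01 -3.11040450e+00  2.18753600e-03] [-0.20207293  0.29119136  0.5806685 ] 0.08511114109229183 -0.0187
```

View pics/top0.png

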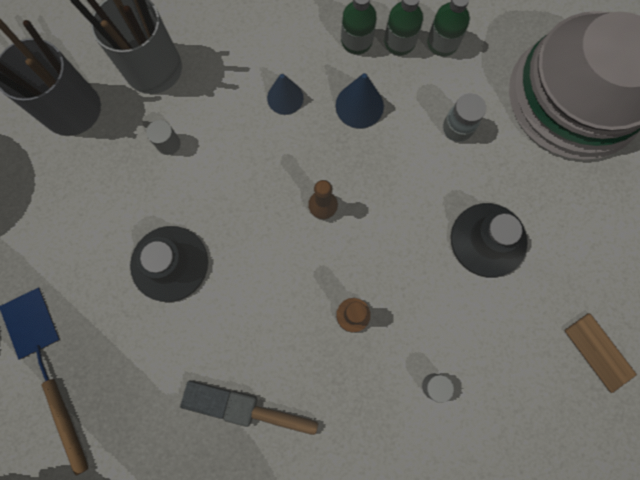

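View pics/side0.png

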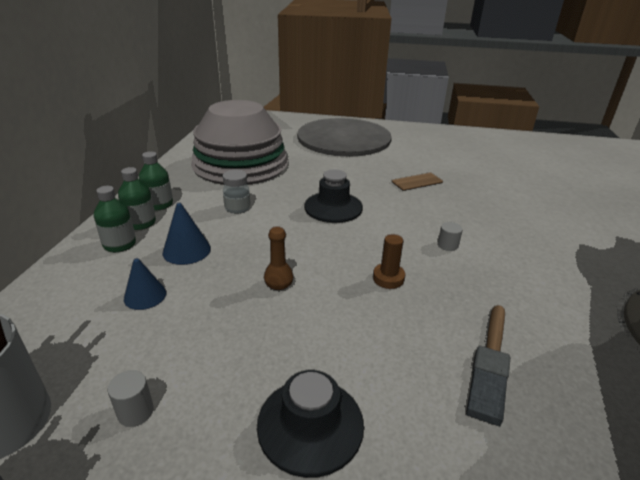

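The top view shows the wanted tool at (354,315) and the pestle at (322,200), with the bases at (170,263) and (490,240). In the side view they are at (390,262) for the tool, (278,260) for the pestle, and (311,400) and (334,190) for the bases. I'll zoom in on the hubs and the tool.

```bash
python3 - <<'E'
import cv2,numpy as np
t=cv2.imread("pics/top0.png");s=cv2.imread("pics/side0.png")
def c(im,x,y,r=50): return cv2.convertScaleAbs(cv2.resize(im[y-r:y+r,x-r:x+r],(260,260),interpolation=cv2.INTER_CUBIC),alpha=1.6)
a=np.hstack([c(t,170,263),c(t,490,240),c(t,354,315,30)]);b=np.hstack([c(s,311,410,60),c(s,334,190,40),c(s,390,262,40)])
cv2.imwrite("pics/z.png",np.vstack([a,b]))
E
```

```text
(no output)
```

View pics/z.png

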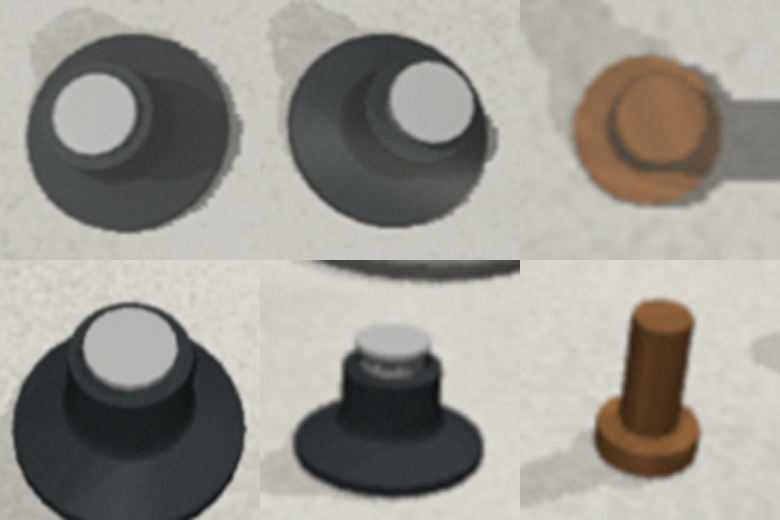

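The far base is the proud one: (490,240) in the top view and (334,190) in the side view, with a visible gap under its cap. The near cap sits flush on its hub. Next I measure the cap top, the tool's top and the tool's foot.

```bash
cat >h.py <<'E'
import numpy as np,cv2
from bench import *
def ray(d,u,v,z):
    T=d["T"]; r=T[:3,:3]@[(u-d["cx"])/d["fx"],(v-d["cy"])/d["fy"],1]; o=T[:3,3]
    return o+r*(z-o[2])/r[2]
def proj(d,p):
    T=d["T"]; q=(np.asarray(p)-T[:3,3])@T[:3,:3]; return q[...,:2]/q[...,2:]*[d["fx"],d["fy"]]+[d["cx"],d["cy"]]
def blob(mask,x,y,r):
    m=np.zeros(mask.shape,np.uint8); m[y-r:y+r,x-r:x+r]=mask[y-r:y+r,x-r:x+r]
    n,l,s,c=cv2.connectedComponentsWithStats(m); k=1+np.argmax(s[1:,4]); return l==k,c[k],s[k]
E
python3 - <<'E'
from h import *
from scipy.optimize import least_squares
im={n:get_image(n) for n in("top","side")}
d=im["top"]; I=d["img"].astype(int)
m,c,s=blob(((I.min(2)>95)).astype(np.uint8),505,229,17); print("cap blob",c,s, ray(d,*c,.077))
th=np.linspace(0,2*np.pi,60)
ring=lambda x,y,r,z:np.c_[x+r*np.cos(th),y+r*np.sin(th),th*0+z]
wood=lambda I:((I[...,0]-I[...,2])>25).astype(np.uint8)
def sil(d,x,y,parts):
    out=np.zeros((1920,2560),np.uint8)
    for r,z0,z1 in parts:
        P=np.vstack([proj(d,ring(x,y,r,z)) for z in(z0,z1)])
        cv2.fillConvexPoly(out,cv2.convexHull(np.round(P*4+1.5).astype(np.int32)),255)
    return cv2.resize(out,(640,480),interpolation=cv2.INTER_AREA)/255
def fit(d,mask,x,y,parts):
    from scipy.optimize import minimize
    return minimize(lambda p:np.abs(sil(d,*p,parts)-mask).sum(),[x,y],method="Nelder-Mead",options=dict(initial_simplex=[[x,y],[x+.01,y],[x,y+.01]],xatol=1e-4))
S=[(.026,0,.016),(.015,.016,.08)]
for n,(u,v),r in(("top",(354,315),26),("side",(390,262),36)):
    d=im[n];m,c,s=blob(wood(d["img"].astype(int)),u,v,r)
    p=ray(d,*c,.03); f=fit(d,m,p[0],p[1],S); print("seater",n,s,f.x,f.fun)
# dark base
for n,(u,v),r,p in(("top",(490,240),48,0),("side",(334,190),40,0)):
    d=im[n];I=d["img"].astype(int);m,c,s=blob((I.max(2)<72).astype(np.uint8),u,v,r)
    full=cv2.morphologyEx(m.astype(np.uint8),cv2.MORPH_CLOSE,np.ones((3,3)))
    w,_,s2=blob((I.min(2)>95).astype(np.uint8),*((505,229,17) if n=="top" else (335,176,9)))
    print(n,s,s2); e=cv2.fitEllipse(cv2.findContours(w.astype(np.uint8),0,1)[0][0]);print(e, ray(d,*e[0],.077))
E
```

```text
cap blob [505.53380282 228.82816901] [491 214  30  30 710] [ 0.58922685 -0.26099516  0.077     ]
seater top [337 298  30  34 762] [ 0.46668093 -0.0486673 ] 216.89803921568625
seater side [ 374  234   31   54 1089] [ 0.46703363 -0.04951823] 246.93333333333334
top [ 451  203   78   74 3701] [491 214  30  30 710]
((505.5327453613281, 228.81539916992188), (28.050031661987305, 30.366044998168945), 127.07837677001953) [ 0.5892456  -0.26099477  0.077     ]
side [ 304  177   59   46 1867] [326 167  18  12 210]
((334.6164245605469, 172.30096435546875), (12.447517395019531, 20.135868072509766), 91.2406005859375) [ 0.58955061 -0.2626957   0.077     ]
```

```bash
cat >>h.py <<'E'
from scipy.spatial.transform import Rotation as Ro
def to(*goals):
    s=sense();R=Ro.from_rotvec(s["ee_rot"]);p=s["tool_pos"]
    print("t",s["t"],"tcp",p.round(4),"w",round(s["width"],4),"F",s["contact_force"].round(1),"g",s["grip_force"],"R",R.as_matrix().round(3).tolist(),"q",np.round(s["joint_pos"],2))
    for g in goals: print(g,"shift",R.inv().apply(np.array(g)-p).round(4)); p=np.array(g)
E
python3 - <<'E'
from h import *
to((.42,.40,.25),(.467,-.049,.2))
d=get_image("top")
print(ray(d,356.3,312.2,.08),ray(d,353.4,315.2,.012))
E
```

```text
t 0.2 tcp [0.2015 0.6961 0.2307] w 0.0853 F [-0.4 -0.  -0.4] g 0.0 R [[-0.961, 0.278, -0.0], [0.278, 0.961, -0.001], [-0.0, -0.001, -1.0]] q [-1.37  0.6  -0.    1.6   0.    0.94 -0.08]
(0.42, 0.4, 0.25) shift [-0.2922 -0.2237 -0.019 ]
(0.467, -0.049, 0.2) shift [-0.17   -0.4182  0.0504]
[ 0.46623177 -0.04862714  0.08      ] [ 0.46596549 -0.04934641  0.012     ]
```

Emit:
jog_arm --motion '[[[-0.0365,-0.028,-0.0024,0,0.085],[-0.0365,-0.028,-0.0024,0,0.085],[-0.0365,-0.028,-0.0024,0,0.085],[-0.0365,-0.028,-0.0024,0,0.085],[-0.0365,-0.028,-0.0024,0,0.085],[-0.0365,-0.028,-0.0024,0,0.085],[-0.0365,-0.028,-0.0024,0,0.085],[-0.0365,-0.028,-0.0024,0,0.085]]]'

```text
t: 1.25
tool_pos: [0.4206, 0.3987, 0.2507]
ee_rot: [0.441, 3.11, 0.0]
contact_force: [-0.2, -0.7, 0.2]
width: 0.0852
grip_force: 0.0
```

Emit:
jog_arm --motion '[[[-0.017,-0.042,0.005,0,0.085],[-0.017,-0.042,0.005,0,0.085],[-0.017,-0.042,0.005,0,0.085],[-0.017,-0.042,0.005,0,0.085],[-0.017,-0.042,0.005,0,0.085],[-0.017,-0.042,0.005,0,0.085],[-0.017,-0.042,0.005,0,0.085],[-0.017,-0.042,0.005,0,0.085],[-0.017,-0.042,0.005,0,0.085],[-0.017,-0.042,0.005,0,0.085],[0,0,0,0,0.085],[0,0,0,0,0.085]]]'

```text
t: 2.75
tool_pos: [0.4663, -0.0503, 0.2005]
ee_rot: [0.442, 3.11, 0.001]
contact_force: [-0.3, 0.7, -0.6]
width: 0.0849
grip_force: 0.0
```

```bash
python3 - <<'E'
from h import *
to((.4664,-.049,.12),(.4664,-.049,.026))
d=get_image("wrist"); cv2.imwrite("pics/w1.png",d["img"][...,::-1])
T=d["T"]
for p in((.4664,-.049,.08),(.4664,-.049,.016)):
    q=(np.array(p)-T[:3,3])@T[:3,:3]; a=np.arctan2(np.hypot(q[0],q[1]),q[2]); print(q[:2]/np.hypot(q[0],q[1])*a*d["fx"]+[d["cx"],d["cy"]])
E
```

```text
t 2.75 tcp [ 0.4663 -0.0503  0.2005] w 0.0849 F [-0.3  0.7 -0.6] g 0.0 R [[-0.96, 0.278, 0.0], [0.278, 0.96, 0.0], [0.0, 0.0, -1.0]] q [-0.06  0.34  0.06  2.21 -0.04  0.59  1.32]
(0.4664, -0.049, 0.12) shift [0.0003 0.0012 0.0805]
(0.4664, -0.049, 0.026) shift [-0.    -0.     0.094]
[318.34315959 228.76240158]
[318.03693303 209.61631154]
```

View pics/w1.png

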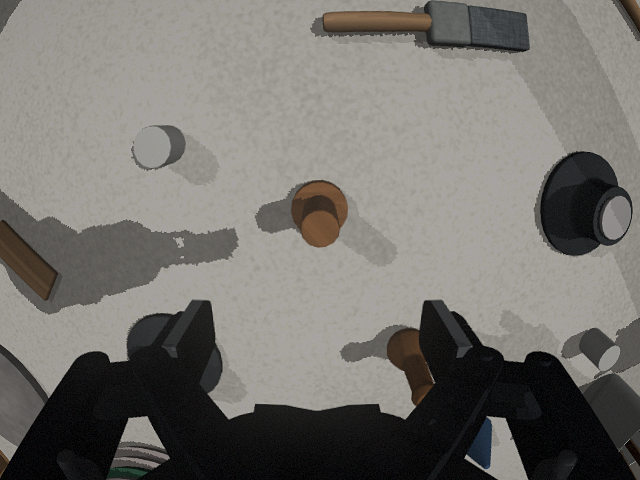

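The wrist view shows the handle top at (320,229) against a predicted (318,229), so the position is good to about 1 mm. I'll descend and grip.

Emit:
jog_arm --motion '[[[0,0.001,0.04,0,0.085],[0,0,0.04,0,0.085],[0,0,0.04,0,0.075],[0,0,0.03,0,0.065],[0,0,0.023,0,0.06],[0,0,0,0,0.05],[0,0,0,0,0.04],[0,0,0,0,0.03],[0,0,0,0,0.015],[0,0,0,0,0.015],[0,0,0,0,0.015],[0,0,0,0,0.015]]]' --force 60

```text
t: 4.3
tool_pos: [0.4673, -0.0493, 0.0287]
ee_rot: [0.44, 3.108, 0.001]
contact_force: [-0.3, 2.9, 5.0]
width: 0.029
grip_force: 58.6
```

```bash
python3 - <<'E'
from h import *
to((.466,-.05,.026))
d=get_image("side"); cv2.imwrite("pics/s1.png",cv2.resize(d["img"][150:350,270:510,::-1],None,fx=2.5,fy=2.5))
E
```

```text
t 4.3 tcp [ 0.4673 -0.0493  0.0287] w 0.029 F [-0.3  2.9  5. ] g 58.62480282783508 R [[-0.961, 0.278, 0.002], [0.278, 0.961, 0.0], [-0.002, 0.001, -1.0]] q [-0.03  0.67  0.01  2.33 -0.06  0.15  1.34]
(0.466, -0.05, 0.026) shift [ 0.001  -0.001   0.0027]
```

View pics/s1.png

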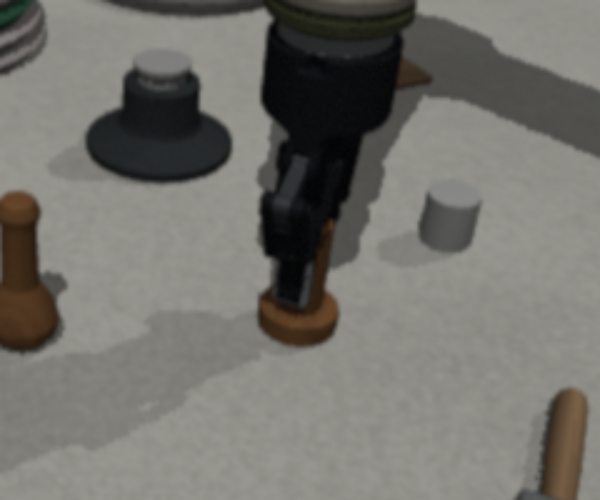

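Emit:
jog_arm --motion '[[[0,0,-0.01,0,0.015],[0,0,-0.03,0,0.015],[0,0,-0.04,0,0.015],[0,0,-0.04,0,0.015],[-0.018,-0.017,0,0,0.015],[-0.035,-0.034,0,0,0.015],[-0.035,-0.034,0,0,0.015],[-0.035,-0.034,0,0,0.015],[-0.035,-0.034,0,0,0.015],[-0.018,-0.017,0,0,0.015],[0,0,0,0,0.015],[0,0,0,0,0.015]]]'

```text
t: 5.85
tool_pos: [0.5877, -0.261, 0.1479]
ee_rot: [-0.441, -3.11, -0.001]
contact_force: [-0.8, 1.0, -0.8]
width: 0.0288
grip_force: 59.3
```

```bash
python3 - <<'E'
from h import *
to((.5895,-.261,.146),(.5895,-.261,.118))
d=get_image("side"); cv2.imwrite("pics/s2.png",cv2.resize(d["img"][70:250,230:430,::-1],None,fx=3,fy=3))
d=get_image("top"); cv2.imwrite("pics/t2.png",d["img"][...,::-1])
E
```

```text
t 5.85 tcp [ 0.5877 -0.261   0.1479] w 0.0288 F [-0.8  1.  -0.8] g 59.33634638786316 R [[-0.961, 0.278, -0.0], [0.278, 0.961, 0.001], [0.001, 0.0, -1.0]] q [ 0.31  0.6   0.03  1.87 -0.03  0.68  1.65]
(0.5895, -0.261, 0.146) shift [-0.0017  0.0005  0.0019]
(0.5895, -0.261, 0.118) shift [-0.    -0.     0.028]
```

View pics/s2.png

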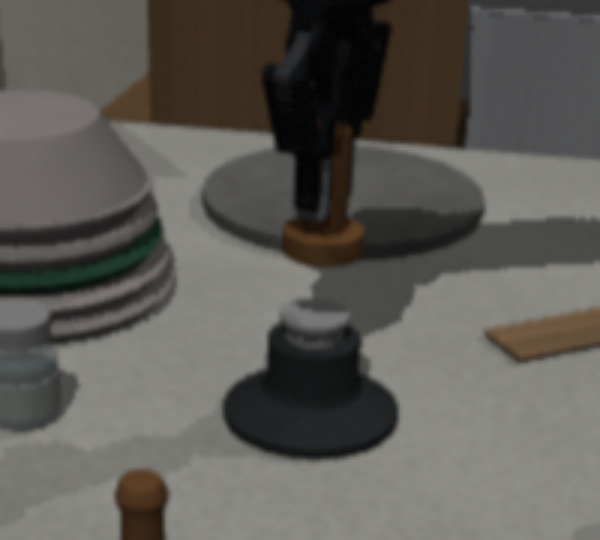

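The tool is held upright over the cap, with the foot centre at about (323,245) in the crop and the cap at (315,317). I'll check the lateral offset numerically before pressing.

```bash
python3 - <<'E'
from h import *
from scipy.optimize import minimize
th=np.linspace(0,2*np.pi,60)
for n,(u,v,r) in(("side",(338,150,30)),("top",(505,225,40))):
    d=get_image(n);I=d["img"].astype(int)
    m,c,s=blob(((I[...,0]-I[...,2])>20).astype(np.uint8),u,v,r);print(n,s,c)
    for z in(.127,): print("blob->",ray(d,*c,z))
    P=proj(d,np.array([(.587,-.261,.119),(.587,-.261,.135),(.589,-.261,.077)]));print(P.round(1).tolist())
    for p in(P[2],):
        x,y=p.astype(int); m,c,s=blob((I.min(2)>85).astype(np.uint8),x,y+2,14);print("cap",s,c)
d=get_image("side");g=d["img"].mean(2).astype(int)
for v in(151,155): print(v,d["img"][v,318:358,0]-d["img"][v,318:358,2].astype(int))
for v in(174,176): print(v,g[v,318:352])
E
```

```text
side [324 120  27  39 454] [338.7907489 145.6277533]
blob-> [ 0.58563723 -0.27638732  0.127     ]
[[336.8, 152.5], [337.1, 144.5], [334.8, 172.7]]
cap [320 160  27  20 322] [329.22670807 169.92546584]
top [500 207  45  34 792] [519.78282828 225.56186869]
blob-> [ 0.58158472 -0.26020627  0.127     ]
[[517.6, 223.1], [522.6, 220.1], [505.5, 229.0]]
cap [491 216  21  28 267] [498.17228464 232.11235955]
151 [ 1  1  3  1  3  8 23 31 31 32 34 35 38 43 43 45 45 46 46 45 44 44 43 43
 43 42 41 39 39 34 30 28 16  3  2  2  1  1  2  2]
155 [ 7  7  7  6  6  7 10 14 23 31 34 35 34 34 36 36 36 36 35 34 33 32 31 30
 32 30 30 29 27 29 26 20  9  3  1  2  2  1  2  2]
174 [135 137 137 136 130 109 106 109 110 115 116 116 116 116 117 114 105 102
 103 103 102 102 103 103 103 103 103 101  90  76  72  73  74  73]
176 [135 135 136 135 125  94  81  92 100 104 107 115 118 118 118 119 119 118
 118 119 118 119 119 118 119 118 114 100  78  73  74  74  73  74]
```

Emit:
jog_arm --motion '[[[-0.0017,0.0005,0.015,0,0.015],[0,0,0.015,0,0.015],[0,0,0.009,0,0.015],[0,0,0.002,0,0.015],[0,0,0.002,0,0.015],[0,0,0.002,0,0.015],[0,0,0.002,0,0.015],[0,0,0.002,0,0.015],[0,0,0.001,0,0.015],[0,0,0,0,0.015]]]' --force 90

```text
t: 7.35
tool_pos: [0.5902, -0.262, 0.0972]
ee_rot: [-0.441, -3.11, 0.0]
contact_force: [0.2, 0.5, -0.7]
width: 0.0284
grip_force: 88.7
```

Emit:
jog_arm --motion '[[[0,0,0.002,0,0.015],[0,0,0.001,0,0.015],[0,0,0.001,0,0.015],[0,0,0,0,0.015]]]'

```text
t: 7.85
tool_pos: [0.5902, -0.262, 0.0941]
ee_rot: [0.441, 3.11, -0.0]
contact_force: [-1.7, 0.5, 5.3]
width: 0.0282
grip_force: 89.4
```

Contact starts at 0.094, which matches the home height. I'll press a little more, then lift clear and look.

Emit:
jog_arm --motion '[[[0,0,0.001,0,0.015],[0,0,0.001,0,0.015],[0,0,0,0,0.015]]]'

```text
t: 8.22
tool_pos: [0.5903, -0.2621, 0.0938]
ee_rot: [0.441, 3.109, -0.0]
contact_force: [-5.8, 1.6, 20.7]
width: 0.0284
grip_force: 91.0
```

Emit:
jog_arm --motion '[[[0,0,-0.01,0,0.015],[0,0,-0.03,0,0.015],[0,0,-0.03,0,0.015],[0.018,0.017,0,0,0.015],[0.035,0.034,0,0,0.015],[0.035,0.034,0,0,0.015],[0.035,0.034,0,0,0.015],[0.035,0.034,0,0,0.015],[0.018,0.017,0,0,0.015],[0,0,0,0,0.015],[0,0,0,0,0.015]]]'

```text
t: 9.6
tool_pos: [0.4691, -0.0502, 0.1617]
ee_rot: [0.441, 3.109, -0.0]
contact_force: [-0.1, -0.2, -0.8]
width: 0.0285
grip_force: 88.8
```

```bash
python3 - <<'E'
from h import *
to((.4664,-.049,.04),(.4664,-.049,.0295))
d=get_image("side"); cv2.imwrite("pics/s3.png",cv2.resize(d["img"][130:330,260:460,::-1],None,fx=3,fy=3))
E
```

```text
t 9.6 tcp [ 0.4691 -0.0502  0.1617] w 0.0285 F [-0.1 -0.2 -0.8] g 88.84731888771057 R [[-0.96, 0.278, 0.001], [0.278, 0.96, -0.0], [-0.001, -0.0, -1.0]] q [-0.05  0.41  0.05  2.24 -0.04  0.49  1.32]
(0.4664, -0.049, 0.04) shift [0.0031 0.0004 0.1217]
(0.4664, -0.049, 0.0295) shift [0.     0.     0.0105]
```

View pics/s3.png

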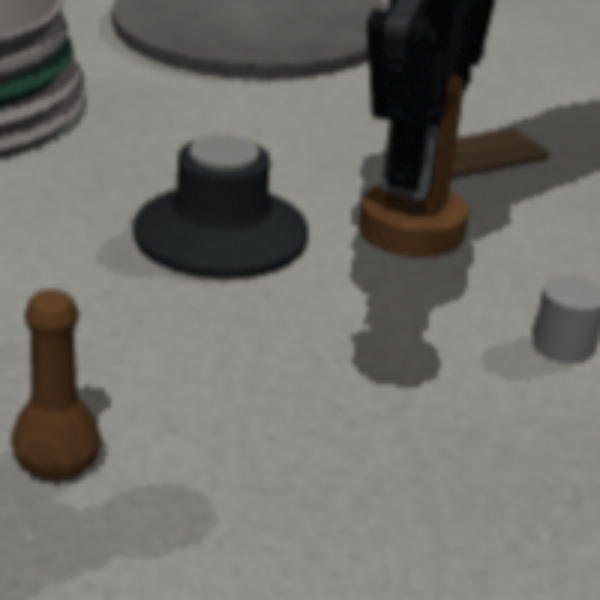

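The cap at (222,152) now sits flush on its hub, and the tool is still upright in the gripper. I'll lower it gently to the bench.

Emit:
jog_arm --motion '[[[0.003,0,0.035,0,0.015],[0,0,0.04,0,0.015],[0,0,0.03,0,0.015],[0,0,0.015,0,0.015],[0,0,0.006,0,0.015],[0,0,0.003,0,0.015],[0,0,0.001,0,0.015],[0,0,0.001,0,0.015],[0,0,0,0,0.015],[0,0,0,0,0.015]]]'

```text
t: 10.9
tool_pos: [0.4656, -0.0488, 0.0307]
ee_rot: [0.441, 3.11, 0.0]
contact_force: [-0.3, 0.3, -1.4]
width: 0.0284
grip_force: 88.9
```

Emit:
jog_arm --motion '[[[0,0,0.001,0,0.015],[0,0,0.0005,0,0.015],[0,0,0.0005,0,0.015],[0,0,0,0,0.015]]]'

```text
t: 11.4
tool_pos: [0.4655, -0.0488, 0.0288]
ee_rot: [0.441, 3.11, 0.0]
contact_force: [-0.3, 1.0, 6.8]
width: 0.0283
grip_force: 90.0
```

Emit:
jog_arm --motion '[[[0,0,0,0,0.03],[0,0,0,0,0.035],[0,0,0,0,0.045],[0,0,0,0,0.06],[0,0,0,0,0.075],[0,0,0,0,0.085],[0,0,0,0,0.085],[0,0,0,0,0.085],[0,0,-0.02,0,0.085],[0,0,-0.03,0,0.085],[0,0,-0.04,0,0.085],[0,0,-0.04,0,0.085]]]' --force 20

```text
t: 12.9
tool_pos: [0.4652, -0.0489, 0.1597]
ee_rot: [-0.441, -3.11, 0.0]
contact_force: [1.6, -0.2, -0.2]
width: 0.0852
grip_force: 0.0
```

Emit:
jog_arm --motion '[[[0,0,-0.03,0,0.085],[0,0,0,0,0.085],[0,0,0,0,0.085]]]'

```text
t: 13.28
tool_pos: [0.4652, -0.0488, 0.1881]
ee_rot: [-0.441, -3.11, 0.0]
contact_force: [0.1, 0.9, -0.6]
width: 0.085
grip_force: 0.0
```

```bash
python3 - <<'E'
from h import *
to()
d=get_image("side"); cv2.imwrite("pics/s4.png",d["img"][...,::-1])
E
```

```text
t 13.275 tcp [ 0.4652 -0.0488  0.1881] w 0.085 F [ 0.1  0.9 -0.6] g 0.0 R [[-0.961, 0.278, -0.0], [0.278, 0.961, 0.0], [0.0, -0.0, -1.0]] q [-0.06  0.36  0.06  2.22 -0.04  0.56  1.31]
```

View pics/s4.png

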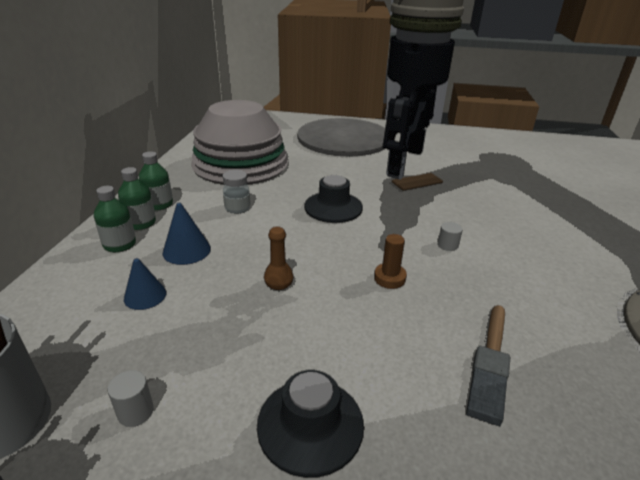

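The tool stands upright at (391,262), the cap at (334,182) is home, and the gripper is clear.

```bash
python3 -c "from bench import *; print(hand_in())"
```

```text
the job is handed in; nothing more can be done
None
```

The proud cap is pressed fully home, the seating tool stands upright on the bench and released, the other base was left untouched, and the job is handed in at about 13 s of the 48 s allowed.

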